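# Set up the dry-block heater

## Robot

A 6-joint arm with a two-finger parallel gripper is mounted at the origin on a cart in front of the work surface, level with it; the furniture and walls round the work are solid. World frame = base frame: x ahead of the robot, y to its left, z up, the work surface at z = 0. Lengths are in m, angles in degrees, forces in N, time in s.
With the tool pointing down it reaches from about 0.325 to 0.85 m from the base axis. Payload 15.5 kg.
Tool frame: the origin (TCP) lies between the finger pads; the fingertips stand ctrl.nose_length ahead of it and the grasp point (between the pads) lies 6 mm ahead of it (ctrl.nose_length is the distance from the TCP to the fingertips, in m); z points along the fingers, y is the line along which they close (so a half turn about z gives the same grasp; the last joint's range is limited). The gripper opens to 91 mm and grips with 3 to 60 N. Pads are 32 mm wide; open, the fingers measure 118 mm over their backs; the gripper's body (76 mm by 178 mm) begins 60 mm behind the grasp point.
Start: joints at [58.012, 28.281, 77.091, -0, 74.628, -5.472], TCP at [0.279, 0.559, 0.239] pointing down, gripper open.
Joint ranges: [-166.48, 166.48], [-47.26, 123.95], [12.59, 153.08], [-70.14, 250.14], [6.76, 159.57], [-176.63, 176.63]. Speed limits (degrees/s): [108.29, 108.29, 147.25, 172.46, 172.46, 172.46].

## Interface

Orientations are given as [roll, pitch, yaw] about the fixed x, y, z axes, in that order (R = Rz(yaw) Ry(pitch) Rx(roll)).
In Python, from cell import ctrl gives the robot as it stands. Calls block until the motion is done:
- ctrl.movep(position, orientation): joint-space move of the TCP to a pose.
- ctrl.line_to(position, orientation=None, rate=0.15): straight line of the TCP; orientation=None keeps the orientation; rate is the mean speed in m/s.
- ctrl.move_joints(angles): joint-space move.
- ctrl.set_gripper(opening): finger opening in m; the grip force is fixed at half the most; returns when the fingers have stopped.
- ctrl.dwell(seconds).
- ctrl.inverse_kinematics(position, orientation): joint angles nearest the present ones, or None.
- ctrl.read_camera(name): name is "scene" or "top" or "wrist"; returns a dict with "img" (400x640x3 uint8, red, green, blue), "intrinsics" (3x3 intrinsics, pixels), "origin" and "orientation" of the camera in the world; the wrist camera has in their place "T_tool_cam" (4x4, takes a point from camera to tool coordinates, whose origin is the TCP and whose axes are the flange's). Camera axes: x right, y down, z forward; pixel columns grow to the right and rows downward; lengths in m; the calibration is good to about 2 mm. A picture is of the moment at which its call begins: read the wrist's pose just before it. There is no depth.
A pose or a line that the arm cannot do raises ctrl.MotionError and nothing moves.
- ctrl.close_job(): hands the job in; it is judged then, once.
Readings, each from a call of its own:
- ctrl.get_time(): time.
- ctrl.get_joints(): joint angles.
- ctrl.get_joint_vel(): joint speeds.
- ctrl.get_joint_efforts(): joint torques, N m.
- ctrl.get_eef_pos(): TCP position.
- ctrl.get_eef_rot(): TCP orientation.
- ctrl.get_force(): force on the tool from outside, world axes, zero at the start.
- ctrl.get_ft_torque(): the same for the moment, N m.
- ctrl.get_width(): finger opening in m.
- ctrl.get_grasp_force(): force on a finger pad.
Only numpy, scipy, OpenCV 4.12 (cv2) and the standard library are available. Lean on these libraries where they do the work, as an engineer would, in place of code of your own. Each camera call takes 0.05 s, during which the arm holds its last target. There are 200 camera calls.

## Task

Set up the dry-block heater: first take whichever of the two vial blocks has the dowel-hole pattern of the heater's two pins and drop it over them until it lies flat on the heating plate, then load the four loose vials into that block, each upright and right down in a well of its own size: large vials in the large wells, small vials in the small ones. Keep the vials upright all the time, and leave the blue-capped bottle and the low pile of dishes standing where they are.

Things in the scene. Friction and masses are not known exactly. Their poses are not given: they have to be found in the camera images.
- heater: fixed white dry-block heater, 150 (x) x 224 (y) mm; its flat dark heating plate lies 45 mm above the worktop; grey control panel on the -x side to x=-98 mm, under 38 mm high. Origin: under the plate's centre at worktop level. Two steel dowel pins on the plate at x=0, y=-76 and +76 mm: 10 mm diameter, 21 mm tall, rounded noses. The block that fits sits centred, y along y, either way round.
- block_1: loose bare aluminium vial block, 56 (x) x 176 (y) x 31 mm, 0.5-0.75 kg, wells up; origin: centre of underside. Wells at x=0, floor 9 mm over the underside: two large, 32 mm wide, at y=+-19 mm; two small, 20.5 mm wide, at y=+-52 mm. Two 14 mm black-rimmed dowel through-holes on the centre line at the ends, (x,y)=(0,-76) and (0,+76) mm. Grip across the width at mid-length, 24 mm up, 45 N.
- block_2: loose bare aluminium vial block, 56 (x) x 176 (y) x 31 mm, 0.5-0.75 kg, wells up; origin: centre of underside. Wells at x=0, floor 9 mm over the underside: two large, 32 mm wide, at y=+-19 mm; two small, 20.5 mm wide, at y=+-52 mm. Two 14 mm black-rimmed dowel through-holes at diagonal corners, (x,y)=(-16,-76) and (+16,+76) mm. Grip across the width at mid-length, 24 mm up, 45 N.
- vial_large_1: loose large screw-cap sample vial, amber glass, black cap, standing upright: glass 28 mm diameter, 60 mm tall in all, flat bottom, cap 24 mm diameter over the top 13 mm, straight glass up to 40 mm; about 34 g. Origin: centre of its underside, z up. Grip from above at 48 mm height, about 10 N; in its well 38 mm of it stands out, so keep the fingertips 25 mm or more above its underside.
- vial_large_2: loose large screw-cap sample vial, amber glass, black cap, standing upright: glass 28 mm diameter, 60 mm tall in all, flat bottom, cap 24 mm diameter over the top 13 mm, straight glass up to 40 mm; about 34 g. Origin: centre of its underside, z up. Grip from above at 48 mm height, about 10 N; in its well 38 mm of it stands out, so keep the fingertips 25 mm or more above its underside.
- vial_small_1: loose small screw-cap sample vial, amber glass, black cap, standing upright: glass 17 mm diameter, 60 mm tall in all, flat bottom, cap 15 mm diameter over the top 13 mm, straight glass up to 40 mm; about 16 g. Origin: centre of its underside, z up. Grip from above at 48 mm height, about 10 N; in its well 38 mm of it stands out, so keep the fingertips 25 mm or more above its underside.
- vial_small_2: loose small screw-cap sample vial, amber glass, black cap, standing upright: glass 17 mm diameter, 60 mm tall in all, flat bottom, cap 15 mm diameter over the top 13 mm, straight glass up to 40 mm; about 16 g. Origin: centre of its underside, z up. Grip from above at 48 mm height, about 10 N; in its well 38 mm of it stands out, so keep the fingertips 25 mm or more above its underside.
- media_bottle: bystander: loose laboratory bottle with a blue screw cap, 62 mm diameter, 111 mm tall, standing upright; origin: centre of its underside
- stack_low: bystander: loose low pile of lidded culture dishes, 93 mm diameter, 80 mm tall; origin: centre of its underside
Mind the look-alikes: they are no part of the job. What is shaped like the vial_large_1 but yellow is not meant.

How it is judged:
By the outcome, as a careful person would: the job done as asked, in the order asked, and still so for the second after the job is handed in, with the robot touching nothing.
It also fails if it takes over 136 s, if anything falls off the work surface, if the arm or the gripper's body presses on something with over 40 N, if the wrist force passes 120 N, or if a joint passes its speed limit or range.

## Working session

There is one attempt and no reset: what is moved stays moved. The work goes in short steps, each a Python script; the robot and the scene stay as the last script left them, time stands still between calls to the robot, and variables do not carry over. Pictures are saved under pics/ and viewed, at most 14 in all, crops included, and the job is handed in when it is done.

```bash
ls; mkdir -p pics; python3 - <<'E'
from cell import ctrl
import cv2,numpy as np
print(ctrl.nose_length,ctrl.get_eef_pos(),ctrl.get_eef_rot(),ctrl.get_time())
for n in ("top","scene"):
    r=ctrl.read_camera(n); print(n,r["intrinsics"],r["origin"],r["orientation"])
    cv2.imwrite(f"pics/{n}0.png",r["img"][:,:,::-1])
    np.savez(f"{n}.npz",K=r["intrinsics"],o=r["origin"],R=r["orientation"],img=r["img"])
r=ctrl.read_camera("wrist");print(r["T_tool_cam"],r["intrinsics"])
E
```

```text
pics
0.025 [0.27885954 0.55896068 0.23832015] [-1.79930069e+02 -4.70499753e-03  1.53483365e+02] 0.0
top [[434.70975612   0.         318.35554805]
 [  0.         434.70975612 196.08828559]
 [  0.           0.           1.        ]] [ 0.2659448  -0.01826405  1.76391537] [-171.51435151    0.75375661  -91.21763013]
scene [[418.20744817   0.         313.96260358]
 [  0.         418.20744817 196.14090663]
 [  0.           0.           1.        ]] [-0.42917131  1.02039335  0.66902122] [-1.14552668e+02 -8.92527442e-02 -1.37986539e+02]
[[ 5.43126886e-05 -9.64437713e-01 -2.64310226e-01  7.44783688e-02]
 [ 9.99999965e-01  1.20459750e-04 -2.34055412e-04 -5.56861629e-05]
 [ 2.57570610e-04 -2.64310204e-01  9.64437686e-01 -1.44308997e-01]
 [ 0.00000000e+00  0.00000000e+00  0.00000000e+00  1.00000000e+00]] [[332.94897233   0.         325.41439824]
 [  0.         332.94897233 197.48345941]
 [  0.           0.           1.        ]]
```

View pics/top0.png

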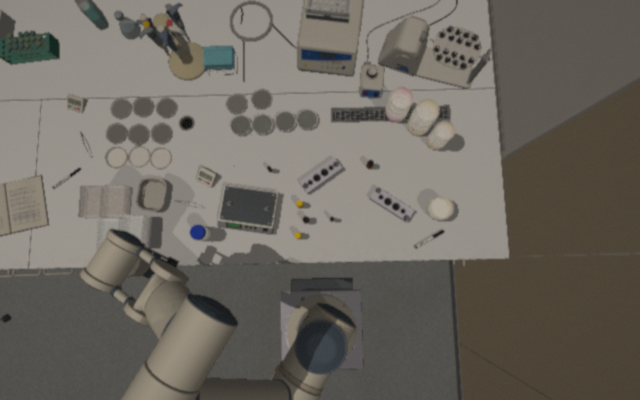

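View pics/scene0.png

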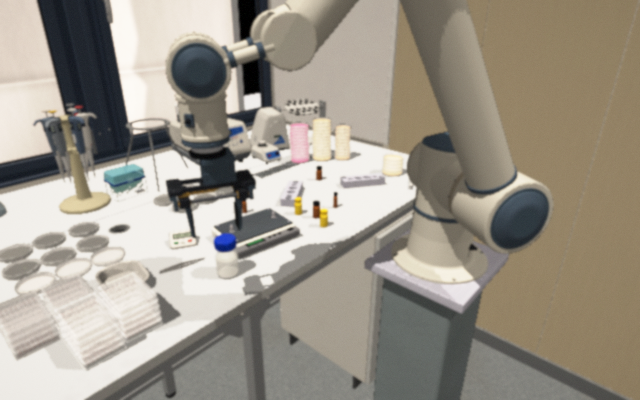

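The top view shows the heater around (248,208), blocks at (321,175) and (391,203), vials at about (269,168), (370,163), (306,218) and (331,216), yellow decoys at (300,203) and (298,236), and the bottle at (198,232). Next I'll enlarge it.

```bash
cat > h.py <<'E'
import numpy as np, cv2
from scipy.spatial.transform import Rotation as Ro
def rot(rpy): return Ro.from_euler('xyz',rpy,degrees=True).as_matrix()
def ray(uv,K,o,R,z):
    d=R@np.linalg.solve(K,[uv[0],uv[1],1.]); return o+d*(z-o[2])/d[2]
def cam(f):
    a=np.load(f); R=a['R']; return a['K'],a['o'],(rot(R) if R.shape==(3,) else R)
def pix(p,K,o,R):
    q=K@(R.T@(np.array(p)-o)); return q[:2]/q[2]
def shot(ctrl,name,png):
    if name=="wrist":
        p,r=np.array(ctrl.get_eef_pos()),rot(ctrl.get_eef_rot())
        c=ctrl.read_camera(name);T=c["T_tool_cam"]; o=p+r@T[:3,3]; R=r@T[:3,:3]
    else:
        c=ctrl.read_camera(name);o=c["origin"];R=rot(c["orientation"])
    np.savez(png.replace('.png','.npz').replace('pics/',''),K=c["intrinsics"],o=o,R=R,img=c["img"])
    cv2.imwrite(png,c["img"][:,:,::-1])
E
python3 - <<'E'
from h import *
c=cam("top.npz")
for n,uv,z in [("heater",(248,208),.045),("b1",(321,175),.031),("b2",(391,203),.031),("vA",(269,168),.05),("vB",(370,163),.05),("vC",(306,218),.05),("vD",(331,216),.05),("bottle",(198,232),.1),("cream",(441,208),.08)]:
    print(n,ray(uv,*c,z).round(3))
i=np.load("top.npz")['img'][140:262,180:460,::-1]
cv2.imwrite("pics/topc.png",cv2.resize(i,None,fx=2.85,fy=2.85,interpolation=cv2.INTER_CUBIC))
E
```

```text
heater [0.481 0.281 0.045]
b1 [ 0.611 -0.014  0.031]
b2 [ 0.49  -0.292  0.031]
vA [0.641 0.195 0.05 ]
vB [ 0.652 -0.212  0.05 ]
vC [0.436 0.05  0.05 ]
vD [ 0.441 -0.049  0.05 ]
bottle [0.386 0.463 0.1  ]
cream [ 0.46  -0.477  0.08 ]
```

View pics/topc.png

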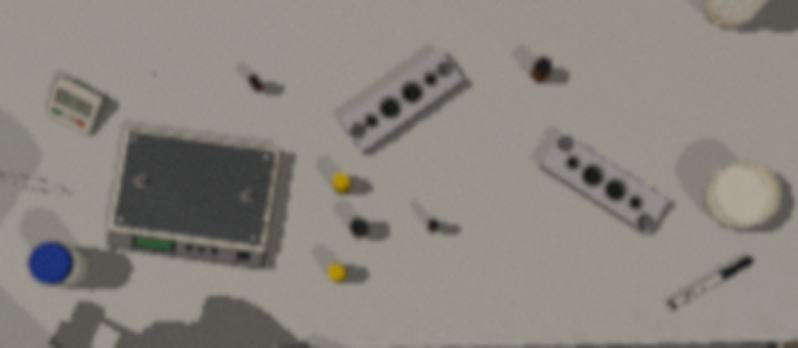

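The block at crop (402,98), world about (0.611,-0.014), has its holes on the centre line, so it is block_1. The other block's holes are diagonal. The cream pile at (0.46,-0.48) is the low dish stack. Next come wrist views of the heater and block_1.

```bash
python3 - <<'E'
from h import *
from cell import ctrl
ctrl.movep([.48,.28,.25],[180,0,82]); print(ctrl.get_time())
shot(ctrl,"wrist","pics/w1.png")
ctrl.movep([.61,-.014,.22],[180,0,124]); print(ctrl.get_time())
shot(ctrl,"wrist","pics/w2.png")
print(ctrl.get_eef_pos(),ctrl.get_eef_rot())
E
```

```text
1.45
2.725
[ 0.60991811 -0.01271347  0.22010203] [ 1.79990799e+02 -7.16333276e-03  1.24040242e+02]
```

View pics/w1.png

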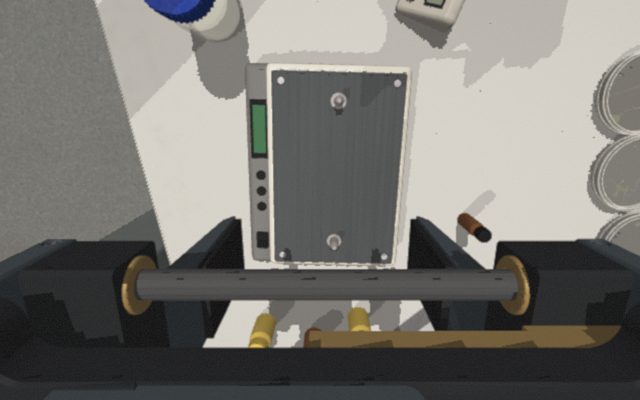

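View pics/w2.png

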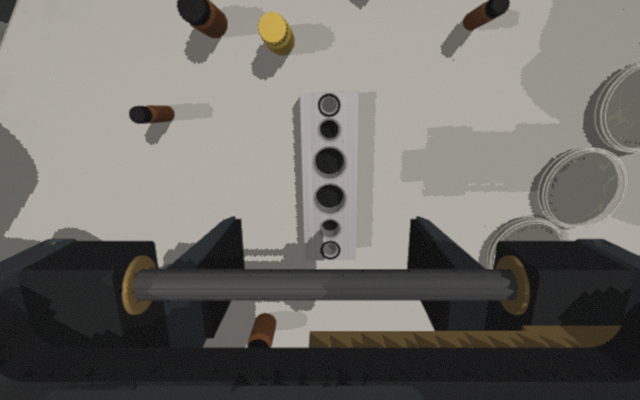

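w1 shows the pins near (338,100) and (334,241). w2 shows block_1 with its holes on the centre line at (329,104) and (330,250). I'll enlarge both to measure them.

```bash
python3 - <<'E'
from h import *
def crop(f,u,v,s=48,k=6):
    i=np.load(f)['img'][v-s//2:v+s//2,u-s//2:u+s//2,::-1]
    i=cv2.resize(i,None,fx=k,fy=k,interpolation=cv2.INTER_CUBIC)
    for t in range(0,s,8):
        cv2.putText(i,str(u-s//2+t),(t*k,8),0,.32,(0,0,255)); cv2.putText(i,str(v-s//2+t),(0,t*k+4),0,.32,(0,0,255))
        cv2.line(i,(t*k,0),(t*k,s*k),(0,0,255) ,1) if t%8==0 else 0
        cv2.line(i,(0,t*k),(s*k,t*k),(0,0,255),1)
    return i
a=np.vstack([np.hstack([crop("w1.npz",338,100),crop("w1.npz",334,241)]),np.hstack([crop("w2.npz",329,104),crop("w2.npz",330,245)])])
cv2.imwrite("pics/z1.png",a)
E
```

```text
(no output)
```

View pics/z1.png

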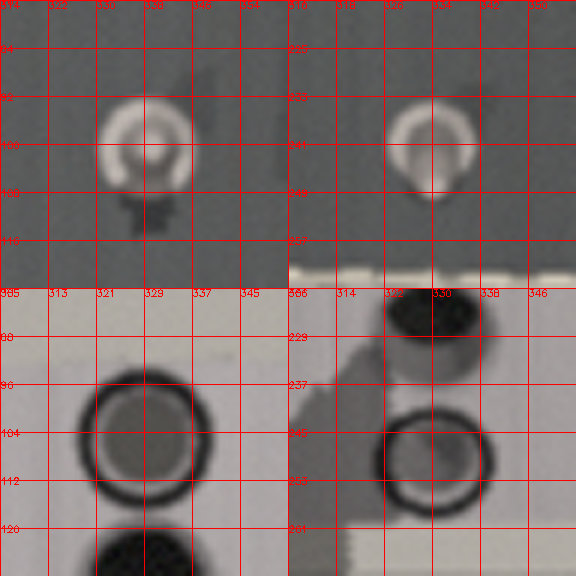

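```bash
cat >> h.py <<'E'
def seg(c,a,b,z):
    p,q=ray(a,*c,z),ray(b,*c,z); m=(p+q)/2; d=q-p
    return m[:2],np.linalg.norm(d),np.degrees(np.arctan2(d[1],d[0]))
E
python3 - <<'E'
from h import *
print("heater",*[ seg(cam("w1.npz"),(334,240.6),(338.5,100.7),z) for z in(.045,.047)],sep='\n')
print("tips",seg(cam("w1.npz"),(334.2,247),(339.3,100.5),.066))
print("block",seg(cam("w2.npz"),(330.4,250),(329.25,105.1),.031))
# vials in w2: cap tops
for n,uv in [("vC",(194,10)),("yel",(274,26)),("vD",(138,115)),("vA",(497,8))]:
    print(n,ray(uv,*cam("w2.npz"),.06))
print("vA",ray((483,234),*cam("w1.npz"),.06))
E
```

```text
heater
(array([0.49148977, 0.28325715]), np.float64(0.15158287884349222), np.float64(80.79962782525894))
(array([0.49148169, 0.28366581]), np.float64(0.1507149393365739), np.float64(80.79962782525894))
tips (array([0.49141928, 0.28393551]), np.float64(0.14999584114779207), np.float64(80.67792824875193))
block (array([ 0.61374617, -0.0105709 ]), np.float64(0.15151022153516908), np.float64(124.66195355729376))
vC [0.43609304 0.05160243 0.06      ]
yel [0.49683459 0.07818609 0.06      ]
vD [ 0.43447906 -0.05050266  0.06      ]
vA [0.64134749 0.19187854 0.06      ]
vA [0.63920498 0.20040368 0.06      ]
```

```bash
python3 - <<'E'
from h import *
from cell import ctrl
p=[.6137,-.0106]; o=[180,0,124.66]
ctrl.movep(p+[.12],o); f0=np.array(ctrl.get_force())
ctrl.line_to(p+[.030],o,.1); print(np.array(ctrl.get_force())-f0)
ctrl.set_gripper(.04); print(ctrl.get_width(),ctrl.get_grasp_force(),ctrl.get_eef_pos())
ctrl.line_to(p+[.17],o,.1); print(np.array(ctrl.get_force())-f0,ctrl.get_width(),ctrl.get_time())
shot(ctrl,"wrist","pics/w3.png")
E
```

```text
[-1.3219088   0.74987972  0.68712198]
0.05618068999713857 29.999882206320763 [ 0.61369551 -0.01062902  0.03006207]
[-1.1366325   0.6810817  -5.72098158] 0.055817908254171315 6.4917
```

View pics/w3.png

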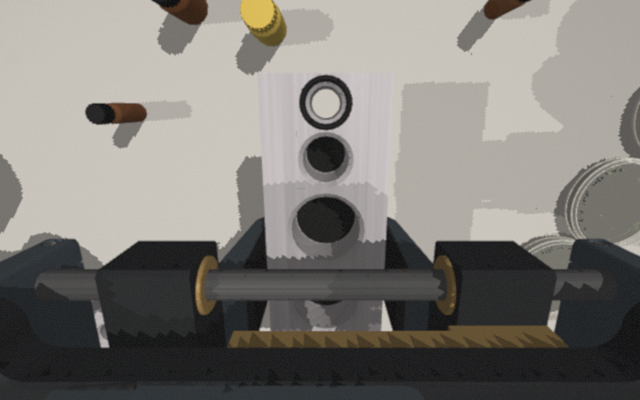

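w3 shows the block held level, with its hole rim centred at about (325.5,102) and the wells below it. I'll check its position in the tool frame, then place it.

```bash
python3 - <<'E'
from h import *
from cell import ctrl
K,o,R=cam("w3.npz"); p=np.array(ctrl.get_eef_pos()); r=rot(ctrl.get_eef_rot())
for uv in [(325.5,102),(325.5,157),(326.5,220)]:
    q=ray(uv,K,o,R,p[2]+.001); print((r.T@(q-p)).round(4))
# pins midpoint in tool frame at w1 shot geometry
print(o-p, )
E
```

```text
[ 0.0762 -0.     -0.0009]
[ 0.0533 -0.     -0.001 ]
[ 0.0246  0.0004 -0.001 ]
[-0.04219724  0.06126267  0.14435617]
```

```bash
python3 - <<'E'
from h import *
from cell import ctrl
p=[.4915,.2834]; o=[180,0,80.75]
ctrl.movep(p+[.16],o); ctrl.line_to(p+[.105],o,.1); ctrl.dwell(.3); f0=np.array(ctrl.get_force())
shot(ctrl,"wrist","pics/w4.png")
for z in np.arange(.100,.0745,-.0025):
    ctrl.line_to(p+[z],o,.03); f=np.array(ctrl.get_force())-f0
    print(round(z,4),f.round(1),np.array(ctrl.get_ft_torque()).round(2),np.round(ctrl.get_eef_pos()[2],4))
    if abs(f).max()>12: break
print(ctrl.get_time()); shot(ctrl,"wrist","pics/w5.png")
E
```

```text
0.1 [-0.6 -0.3  0.3] [-0.12  0.04 -0.  ] 0.0997
0.0975 [ 0.9  1.3 -0.8] [-0.13  0.02  0.01] 0.0973
0.095 [-0.8  0.6  0.2] [-0.07  0.07 -0.03] 0.0948
0.0925 [0.3 0.4 0.8] [-0.05  0.12  0.05] 0.0923
0.09 [-0.2  0.1  0.2] [-0.08  0.08  0.  ] 0.0898
0.0875 [-0.5  0.2  0.7] [-0.09  0.01 -0.08] 0.0873
0.085 [-1.6  0.4  0.6] [-0.11  0.1  -0.04] 0.0848
0.0825 [ 0.3 -0.1  0.1] [-0.1   0.01 -0.02] 0.0823
0.08 [ 0.2 -0.2  0.5] [-0.05  0.07  0.04] 0.0799
0.0775 [0.4 1.1 0.3] [-0.09  0.04  0.02] 0.0774
0.075 [-0.3  0.3  1.5] [-0.02 -0.08  0.01] 0.075
11.6333
```

View pics/w5.png

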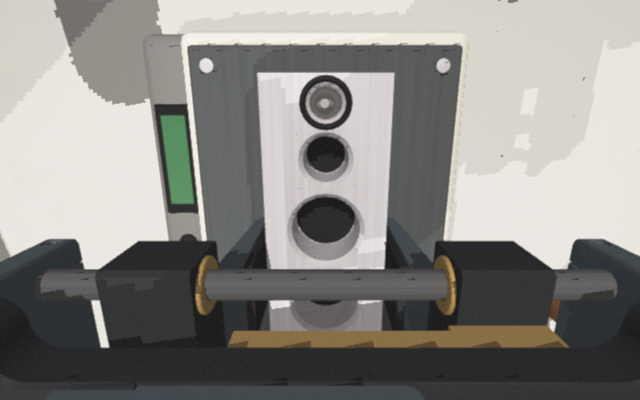

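The block is down over the pins: the TCP is at 0.075 with no side load, and the pin shows centred in its hole at (325,102). I'll release it and photograph it and each vial.

```bash
cat >> h.py <<'E'
def crop(f,u,v,s=48,k=6):
    u,v=int(u),int(v); i=np.load(f)['img'][v-s//2:v+s//2,u-s//2:u+s//2,::-1]
    i=cv2.resize(i,None,fx=k,fy=k,interpolation=cv2.INTER_CUBIC)
    for t in range(0,s,8):
        cv2.line(i,(t*k,0),(t*k,s*k),(0,0,255),1); cv2.line(i,(0,t*k),(s*k,t*k),(0,0,255),1)
        cv2.putText(i,str(u-s//2+t),(t*k,9),0,.35,(255,0,0)); cv2.putText(i,str(v-s//2+t),(0,t*k+4),0,.35,(255,0,0))
    return i
E
python3 - <<'E'
from h import *
from cell import ctrl
p=[.4915,.2834]; o=[180,0,80.75]
ctrl.line_to(p+[.0745],o,.03); ctrl.set_gripper(.091); ctrl.line_to(p+[.27],o,.2)
ctrl.dwell(.2); shot(ctrl,"wrist","pics/w6.png")
V=dict(A=(.640,.196,124),B=(.652,-.212,124),D=(.435,-.0505,124),C=(.436,.0516,180))
cs=[]
for n,(x,y,a) in V.items():
    ctrl.movep([x,y,.2],[180,0,a]); ctrl.dwell(.15); shot(ctrl,"wrist",f"pics/v{n}.png")
    uv=pix([x,y,.06],*cam(f"v{n}.npz")); print(n,uv); cs.append(crop(f"v{n}.npz",*uv))
print(ctrl.get_time())
cv2.imwrite("pics/z2.png",np.vstack([np.hstack(cs[:2]),np.hstack(cs[2:])]))
E
```

```text
A [325.28787896 194.3886629 ]
B [324.40867095 194.56032934]
D [324.72236138 192.28502804]
C [326.34580334 193.58586275]
19.0833
```

View pics/z2.png

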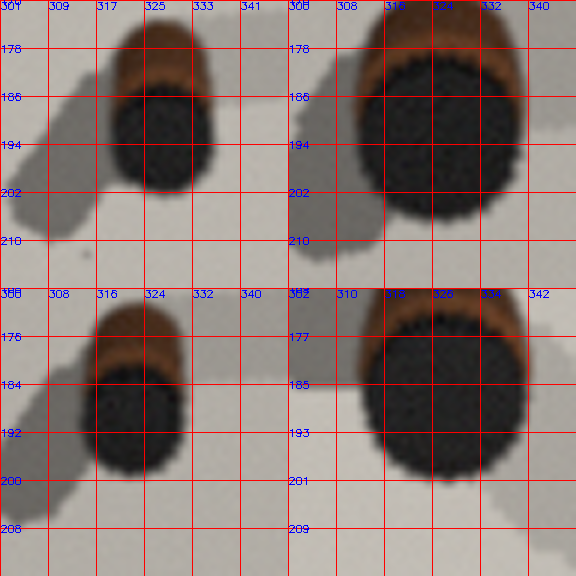

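View pics/w6.png

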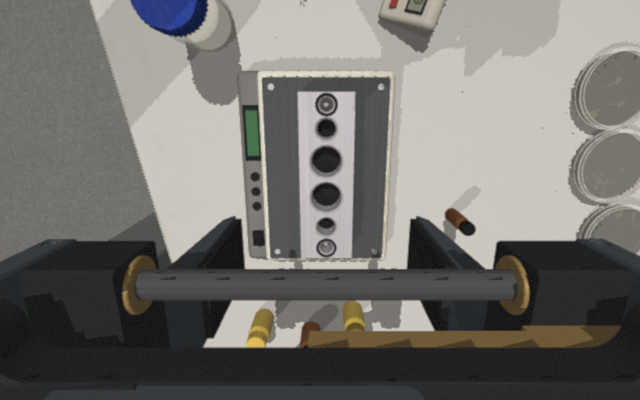

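w6 shows block_1 flat on the plate with both pins visible in its holes at (326,104) and (326,246). z2 shows the cap-top ellipses: A (small) bottom edge at (328,202), B (large) at (325,207), D (small) at (322,199.5) and C (large) at (328,201). I'll load the small vial A first.

```bash
cat > load.py <<'E'
from h import *
from cell import ctrl
M=dict(A=((328,202.3),.0075,124),B=((325.25,206.8),.012,124),D=((322.25,199.5),.0075,124),C=((328.1,201.2),.012,180))
BC=np.array([.4915,.2834]); BA=80.75; d=np.array([np.cos(np.radians(BA)),np.sin(np.radians(BA))])
def where(n):
    uv,r,a=M[n]; t=np.radians(a)
    return ray(np.array(uv)-.4,*cam(f"v{n}.npz"),.06)[:2]+r*np.array([np.cos(t),np.sin(t)])
def load(n,s):
    p=list(where(n)); o=[180,0,M[n][2]]; w=.03 if M[n][1]<.01 else .045
    ctrl.set_gripper(w+.012); ctrl.movep(p+[.13],o); f0=np.array(ctrl.get_force()); ctrl.line_to(p+[.054],o,.1)
    print(n,np.round(p,4),(np.array(ctrl.get_force())-f0).round(1))
    ctrl.set_gripper(.005); print("w",ctrl.get_width(),ctrl.get_grasp_force())
    ctrl.line_to(p+[.2],o,.15)
    q=list(BC+d*s); o=[180,0,BA]; ctrl.movep(q+[.2],o); ctrl.line_to(q+[.136],o,.12); ctrl.dwell(.2)
    f0=np.array(ctrl.get_force()); print("held",ctrl.get_width())
    for z in np.arange(.132,.1075,-.003):
        ctrl.line_to(q+[z],o,.04); f=np.array(ctrl.get_force())-f0
        if abs(f).max()>5: break
    print("down",round(z,4),f.round(1),np.round(ctrl.get_eef_pos(),4))
    return q,o,w,z
def release(q,o,w):
    ctrl.set_gripper(w+.01); ctrl.line_to(q+[.2],o,.15)
    shot(ctrl,"wrist",f"pics/l{ctrl.get_time():.0f}.png"); print("t",ctrl.get_time())
E
python3 - <<'E'
from load import *
for n in M: print(n,where(n))
q,o,w,z=load("A",.052)
if z<.1095: release(q,o,w)
E
ls pics
```

```text
A [0.64138418 0.19763146]
B [ 0.65173228 -0.21088461]
D [ 0.4321779  -0.05088133]
C [0.43062256 0.05278827]
A [0.6414 0.1976] [-1.1  1.6 -1.3]
w 0.0156134048098871 30.001126849992943
held 0.015309216605974035
down 0.108 [ 0.3 -0.2  5.1] [0.5001 0.3349 0.1082]
t 29.2
l29.png
scene0.png
top0.png
topc.png
vA.png
vB.png
vC.png
vD.png
w1.png
w2.png
w3.png
w4.png
w5.png
w6.png
z1.png
z2.png
```

```bash
python3 - <<'E'
from load import *
q,o,w,z=load("D",-.052)
if z<.1095:
    release(q,o,w)
    ctrl.movep(list(BC)+[.27],o); ctrl.dwell(.2); shot(ctrl,"wrist","pics/k1.png")
E
```

```text
D [ 0.4322 -0.0509] [-0.3 -0.2 -1. ]
w 0.015669215778848875 30.004562186077237
held 0.015336786551439214
down 0.108 [-0.8  0.4  4.4] [0.4834 0.2322 0.1082]
t 39.275
```

View pics/k1.png

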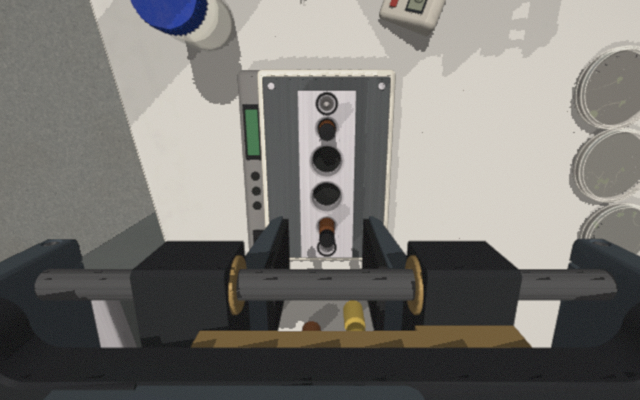

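Both small vials stand upright in the small wells at (326,128) and (326,230). Next are the large vials.

```bash
python3 - <<'E'
from load import *
for n,s in (("C",.019),("B",-.019)):
    q,o,w,z=load(n,s)
    if z>.1095: print("STOP"); break
    release(q,o,w)
else:
    ctrl.movep(list(BC)+[.27],o); ctrl.dwell(.2); shot(ctrl,"wrist","pics/k2.png")
    ctrl.movep([.45,-.1,.3],o); ctrl.dwell(.3); shot(ctrl,"top","pics/t2.png"); shot(ctrl,"scene","pics/s2.png")
    a=np.load("t2.npz")['img'][140:262,180:460,::-1]; b=np.load("s2.npz")['img'][150:300,150:430,::-1]; w=np.load("k2.npz")['img'][60:260,180:460,::-1]
    r=lambda i,k:cv2.resize(i,None,fx=k,fy=k,interpolation=cv2.INTER_CUBIC)
    top=r(a,1.39*1.0); bb=r(b,2)[:, :]; 
    c=np.zeros((600,800,3),np.uint8)
    c[:top.shape[0],:top.shape[1]]=top; w=r(w,1.4); c[:w.shape[0],400:400+w.shape[1]]=w[:,:400]; c[290:590,:560]=bb
    cv2.imwrite("pics/f.png",c)
E
```

```text
C [0.4306 0.0528] [-0.  -0.3 -0.7]
w 0.02675970488024669 30.003322237171233
held 0.02671978842097969
down 0.108 [-0.8  0.   3.8] [0.4949 0.3023 0.1082]
t 51.5333
B [ 0.6517 -0.2109] [ 1.9 -1.  -0.6]
w 0.0268348876754212 30.000849338248372
held 0.02649913863420315
down 0.108 [0.3 1.1 3. ] [0.4887 0.2648 0.1081]
t 62.7333
```

View pics/f.png

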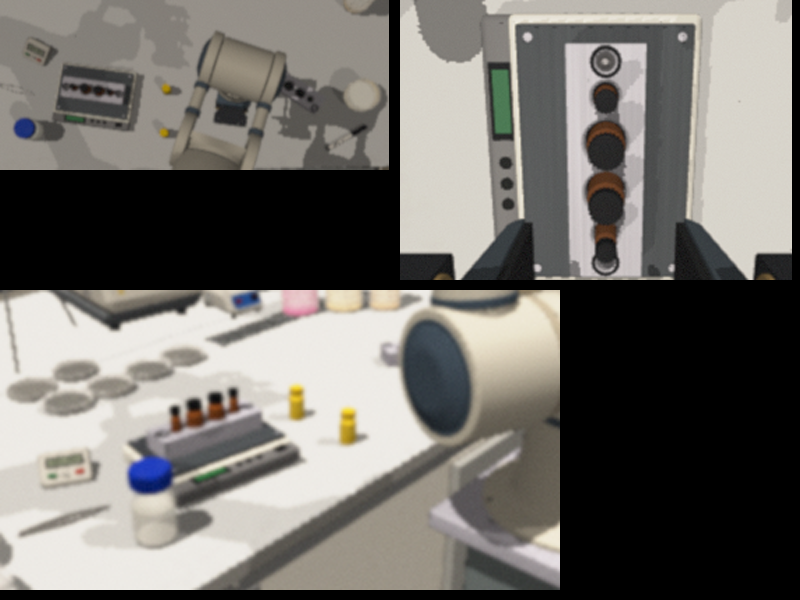

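All four vials stand upright at equal height in the flat-lying block. The bottle, dishes and yellow decoys have not moved.

```bash
python3 -c "
from cell import ctrl
print(ctrl.get_time(),ctrl.close_job())"
```

```text
the job is handed in; nothing more can be done
65.2167 None
```

I handed the job in at 65 s: block_1 lies flat over the heater's pins with all four vials upright in wells of their own size, and the bottle and the low pile of dishes were not touched.

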